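# Load a large cylindrical cell into the end-contact tester

## Robot

A 6-joint arm with a two-finger parallel gripper is mounted at the origin on the work surface. World frame = base frame: x ahead of the robot, y to its left, z up, the work surface at z = 0. Lengths are in m, angles in degrees, forces in N, time in s.
With the tool pointing down it reaches from about 0.375 to 0.75 m from the base axis. Payload 9 kg.
Tool frame: the origin (TCP) lies where the fingers leave the gripper's body, on its centre line; the fingertips stand 73 mm ahead of it and the grasp point (between the pads) lies 54 mm ahead of it (robot.tip_reach is the distance from the TCP to the fingertips, in m); z points along the fingers, y is the direction in which the jaws open and shut (so a half turn about z gives the same grasp; the last joint's range is limited). The gripper opens to 85 mm and grips with 20 to 120 N. Pads are 22 mm wide; open, the fingers measure 114 mm over their backs; the gripper's body (76 mm by 85 mm) begins 54 mm behind the grasp point. The pads swing forward as they close: fully open they stand 13 mm farther back than shut.
Start: joints at [56.74, 5.964, 5.575, 89.605, 0, 77.527], TCP at [0.213, 0.561, 0.304] pointing down, gripper open.
Joint ranges: [-171.21, 171.21], [-48.23, 106.86], [-62.78, 66.21], [-105.2, 120.99], [-86.42, 89.51], [-180, 180]. Speed limits (degrees/s): [127.2, 127.2, 147.25, 180, 180, 180].

## Interface

Orientations are given as [roll, pitch, yaw] about the fixed x, y, z axes, in that order (R = Rz(yaw) Ry(pitch) Rx(roll)).
In Python, from plant import robot gives the robot as it stands. Calls block until the motion is done:
- robot.move_pose(position, orientation): joint-space move of the TCP to a pose.
- robot.line_to(position, vel=0.15, rotation=None, guard=None): straight line of the TCP; rotation=None keeps the orientation; vel is the mean speed in m/s. With guard (N) it stops when the force on the tool has changed by that much, and returns True; else False.
- robot.goto_joints(angles): joint-space move.
- robot.set_gripper(opening): finger opening in m; the grip force is fixed at half the most; returns when the fingers have stopped.
- robot.pause(seconds).
- robot.ik(position, orientation): joint angles nearest the present ones, or None.
- robot.observe(): the state.
- robot.grab_frame(name): name is "side" or "top" or "wrist"; returns the picture (480x640x3 uint8, blue, green, red); there is no depth.
- robot.get_calibration(name): a dict with "vertical_fov" (degrees; the focal length in pixels is half the picture's height over the tangent of half this angle, whatever the lens; pixels are square), "cx", "cy" (the principal point, pixels), "rvec" (rotation vector, rad) and "tvec" (3), from world to camera coordinates, as OpenCV has them. Camera axes: x right, y down, z forward; pixel columns grow to the right and rows downward; lengths in m; the calibration is good to about 2 mm. A picture is of the moment at which its call begins: read the wrist's pose just before it. get_calibration takes no time and is no camera call; for the wrist camera it gives the pose at the moment of the call.
A pose or a line that the arm cannot do raises robot.IKError and nothing moves.
- robot.job_done(): hands the job in, once; it reports no verdict.
The state is a dict: "time": time; "q": joint angles; "qvel": joint speeds; "joint_torque": joint torques, N m; "tool_pos": TCP position; "tcp_rot": TCP orientation; "ft_force": force on the tool from outside, world axes, zero at the start; "torque": the same for the moment, N m; "gripper_width": finger opening in m.
Only numpy, scipy, OpenCV 4.12 (cv2) and the standard library are available. Lean on these libraries where they do the work, as an engineer would, in place of code of your own. Each camera call takes 0.05 s, during which the arm holds its last target.

## Task

Load the blue cell lying on the bench into the test fixture and start the test: first draw the sliding contact with the black knob fully back, then gently roll the cell along the bench, never lifting it, until it lies all along the aluminium stop bar between the two brass contacts. Push the sliding contact home so that the cell is held end to end against the fixed contact, then fold the clear guard fully down over it and, once it is shut, press the green start button. Leave the other things on the bench where they are.

Things in the scene. Friction and masses are not known exactly. Their poses are not given: they have to be found in the camera images.
- cell_center (a point): Centre of the loose blue cell to be tested, a cylinder lying on the bench: 60 mm in diameter, 138 mm long over the brass stubs at its ends (blue can 130 mm), about 0.45 kg, smooth plastic sleeve; let go, it stops rolling within a few cm. y runs along it; x and z turn as it rolls. It starts 125 to 155 mm before (fixture -x) its loaded place, at most 0.22 rad askew.
- fixture: The test fixture, fixed to the bench. Origin on the bench below where the loaded cell's centre belongs; x is the direction of rolling in (level, away from the robot), y runs along the loaded cell towards the fixed contact, z up. The cell rolls on the bench itself (flush brown sheet, no lip); the front (-x) side is open. The sliding contact's rail runs from y = -130 to -242 mm, under 35 mm high.
- stop_face (a point): Middle of the aluminium stop bar's front face, 30 mm above the bench, at fixture x = +30 mm. The bar is 45 mm high, 12 mm thick and 150 mm long (fixture y = -79 to +71 mm). A loaded cell's side rests on this face.
- fixed_contact (a point): Middle of the fixed brass contact's face, at fixture x = 0, y = +69 mm, 30 mm up; the plate is 40 mm wide, with a lead-in lip bent outwards at its front edge. Behind it a brown block reaches from fixture x = -30 to +42 mm, y = 75 to 110 mm, 62 mm high. A loaded cell's end stub rests on this face.
- carriage (a joint): Position of the sliding contact, m: how far it is drawn back (towards fixture -y). 0 = foremost, 0.055 = fully back on its rear stop. Its brass face (32 mm disc, centre 30 mm up) is at fixture y = -65 mm minus this value, so it touches a loaded cell that rests on the fixed contact at about 0.004. Moves stiffly (about 3 N) and stays where it is left.
- carriage_knob (a point): Centre of the upright black knob on the sliding contact: a cylinder 24 mm in diameter, from 72 to 110 mm above the bench (this point 90 mm), above a brown block 48 x 40 mm whose top is 58 mm up. In the fixture frame it is at x = 0, y = -156 mm minus the carriage value; the disc on its plunger (top 46 mm up) reaches 91 mm ahead of the knob axis.
- guard (a joint): Angle of the clear hinged guard, rad: 0 = shut (level, 90 mm above the bench, over the cell), about 1.57 = standing upright at the far side, limit 2.0. A stiff hinge: it stays at any angle; 1 to 3 N at its edge moves it.
- guard_edge (a point): Middle of the guard's free edge, an orange strip 160 mm long, 12 mm wide and 8 mm thick. The clear panel is 4 mm thick, 160 mm wide (fixture y = -78 to +82 mm) and reaches 110 mm from the hinge axis to the outside of the strip (this point 104 mm).
- guard_hinge (a point): Middle of the guard's hinge axis, which runs along fixture y: at fixture x = +64 mm, y = +2 mm, 90 mm above the bench.
- start_top (a point): Centre of the top face of the green start button, 40 mm in diameter, 66 mm above the bench, on a yellow-topped grey box 80 x 90 x 48 mm fixed to the bench at the left. Pressed straight down.
- start (a joint): Travel of the start button, m: 0 = up, 0.006 = fully pressed (about 5 N); springs back.
- tape_roll: Bystander: roll of yellow tape lying flat, 90 mm in diameter, 24 mm high. Origin at the centre of its underside.
- pouch_a: Bystander: flat white pouch cell with yellow edges, 94 x 74 x 6 mm. Origin at the centre of its underside.
- pouch_b: Bystander: second flat pouch cell, 94 x 74 x 6 mm. Origin at the centre of its underside.
- spare_a: Bystander: blue cell like the first, standing upright beside or behind the fixture, 60 mm in diameter, 138 mm high. Origin at the centre of its underside.
- spare_b: Bystander: another upright blue cell, 60 mm in diameter, 138 mm high. Origin at the centre of its underside.
- bottle: Bystander: white bottle standing beside or behind the fixture, 60 mm in diameter, 150 mm high. Origin at the centre of its underside.
- screwdriver: Bystander: screwdriver lying on the bench at the right, about 200 mm long. Origin at its middle, underside.
There are look-alikes about, which are no part of the job. Of the things like the part that bears start_top, leave any that is orange; of the rest the smaller one is meant.

How it is judged (in metres and radians):
On the way, in this order (a step that is already met when the one before it is completed fails the run):
1. the sliding contact is drawn fully back (value of joint carriage above 0.05 m), for 0.1 s.
2. the cell has rolled half a turn on the bench (angle between cell_center's own z axis and vertical above 2.2 rad and height (world z) of cell_center below 0.036 m), for 0.02 s.
3. the cell lies along the stop bar between the contacts, at rest (x of cell_center in the frame of fixture between -0.005 and 0.003 m and y of cell_center in the frame of fixture between -0.05 and 0.004 m and angle between the y axis of cell_center and the y axis of fixture, either way round below 0.06 rad and height (world z) of cell_center below 0.034 m and linear speed of cell below 0.03 m/s), for 0.2 s.
4. the sliding contact holds the cell against the fixed contact (x of cell_center in the frame of fixture between -0.005 and 0.003 m and y of cell_center in the frame of fixture between -0.004 and 0.004 m and angle between the y axis of cell_center and the y axis of fixture, either way round below 0.06 rad and height (world z) of cell_center below 0.034 m and value of joint carriage below 0.0065 m), for 0.2 s.
5. the guard is folded down over the cell (all of step 4 and value of joint guard below 0.06 rad), for 0.1 s.
6. the start button is pressed with the guard shut (all of step 5 and value of joint start above 0.004 m), for 0.05 s.
At the end, for the whole second after the job is handed in: The cell lies at rest on the bench against the stop bar (within 5 mm, 0.06 rad) and the fixed contact (within 4 mm), the sliding contact is home on it (below 6.5 mm), the guard is shut (below 0.06 rad), and the start button, once pressed, is up again (all of step 5 and value of joint start below 0.002 m and linear speed of cell below 0.02 m/s); the robot touches nothing.
It fails at once if the cell was lifted off the bench (height (world z) of cell_center above 0.042 m).
It fails at once if the cell was sent off faster than a gentle roll (0.4 m/s) (linear speed of cell above 0.4 m/s).
It fails at once if another thing on the bench was moved by more than 20 mm (distance of any of tape_roll, pouch_a, pouch_b, spare_a, spare_b, bottle, screwdriver from where it was at the start of the episode above 0.02 m).
It also fails if it takes over 72 s, if anything falls off the work surface, if the arm or the gripper's body presses on something with over 40 N, if the wrist force passes 120 N, or if a joint passes its speed limit or range.

## Working session

There is one attempt and no reset: what is moved stays moved. The work goes in short steps, each a Python script; the robot and the scene stay as the last script left them, time stands still between calls to the robot, and variables do not carry over. Pictures are saved under pics/ and viewed, and the job is handed in when it is done.

```bash
ls; mkdir -p pics; python3 - <<'E'
from plant import robot
import cv2
s=robot.observe(); print(s['time'],s['tool_pos'],s['tcp_rot'],s['gripper_width'],robot.tip_reach)
for n in ("side","top","wrist"):
    c=robot.get_calibration(n); print(n,c)
    cv2.imwrite(f"pics/{n}0.png",robot.grab_frame(n))
E
```

```text
pics
0.0 [0.21279309 0.56073628 0.30312787] [-1.79924941e+02 -1.53170147e-02  1.59214151e+02] 0.08543314788543159 0.0726
side {'vertical_fov': 43.8038032779588, 'cx': 318.55576139401825, 'cy': 242.01405501976532, 'rvec': array([ 2.24087347, -0.76503914,  0.31707519]), 'tvec': array([-0.44834755,  0.28736881,  1.31196135])}
top {'vertical_fov': 45.65147364649987, 'cx': 320.9290420723711, 'cy': 233.11581933019255, 'rvec': array([ 2.14531606, -2.1134333 ,  0.1688881 ]), 'tvec': array([-0.03450596,  0.58785436,  1.32078722])}
wrist {'vertical_fov': 65.09407229641181, 'cx': 324.9792624866008, 'cy': 246.43039178884237, 'rvec': array([-2.38475963, -1.64559368, -0.23512042]), 'tvec': array([-0.6003541 , -0.03588162,  0.37896772])}
```

View pics/side0.png

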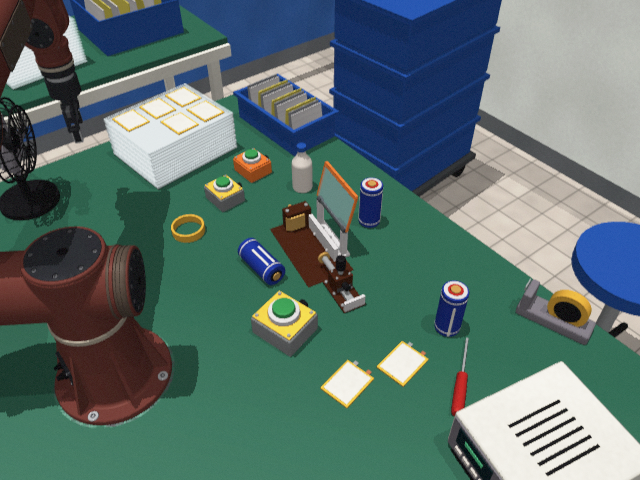

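View pics/top0.png

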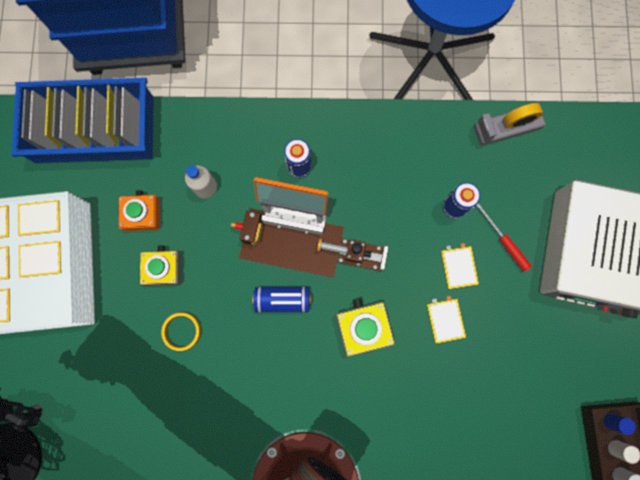

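View pics/wrist0.png

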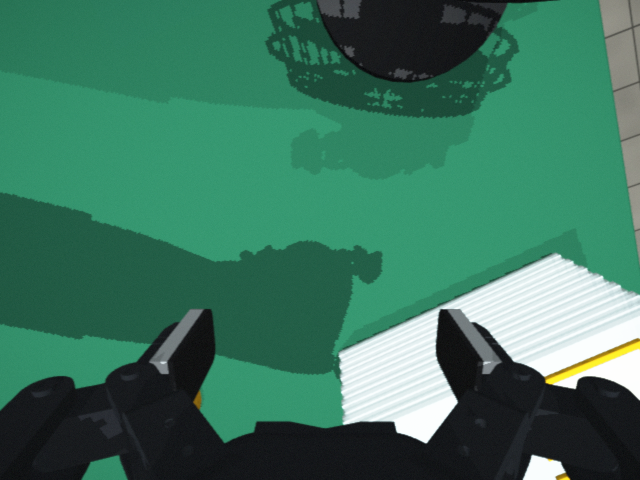

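The lying blue cell (283,299) in the top view is the only lying one; the upright blue ones at (297,155) and (464,198) are spares. The button candidates are the orange box (138,210), which is to be left, the small yellow one (158,267), and the large yellow one (366,328). The small yellow one is the one meant. The knob is at (357,247) and the guard stands upright, with its edge near (290,186).

```bash
cat > h.py <<'E'
import numpy as np, cv2
from plant import robot
def cam(name):
    c=robot.get_calibration(name); f=240/np.tan(np.radians(c['vertical_fov']/2))
    K=np.array([[f,0,c['cx']],[0,f,c['cy']],[0,0,1]])
    R=cv2.Rodrigues(np.array(c['rvec']))[0]; return K,R,np.array(c['tvec'])
def ray(c,px):
    K,R,t=c; d=R.T@np.linalg.inv(K)@np.array([px[0],px[1],1.]); return -R.T@t,d
def onplane(c,px,z):
    o,d=ray(c,px); return o+d*(z-o[2])/d[2]
def proj(c,P):
    K,R,t=c; p=K@(R@np.array(P)+t); return p[:2]/p[2]
def blobs(im,lo,hi,amin=30):
    m=cv2.inRange(cv2.cvtColor(im,cv2.COLOR_BGR2HSV),lo,hi)
    n,l,s,ce=cv2.connectedComponentsWithStats(m)
    return [(tuple(np.round(ce[i],1)),s[i].tolist()) for i in range(1,n) if s[i][4]>=amin],m
E
python3 - <<'E'
from h import *
im=cv2.imread('pics/top0.png'); c=cam('top')
cv2.imwrite('pics/top0z.png',cv2.resize(im[130:370,120:420],(750,600),interpolation=cv2.INTER_CUBIC))
for b in blobs(im,(50,120,80),(75,255,255),60)[0]:
    if b[1][4]<3000: print('green',b,onplane(c,b[0],.066))
for b in blobs(im,(105,120,60),(130,255,255),60)[0]: print('blue',b,onplane(c,b[0],.04))
for n,p,z in (('knob',(357,246),.11),('btn',(157.5,266.5),.066),('cell',(283,299),.05)): print(n,onplane(c,p,z))
E
```

```text
green ((np.float64(133.7), np.float64(209.4)), [127, 203, 15, 14, 174]) [0.63672099 0.42370655 0.066     ]
green ((np.float64(155.8), np.float64(266.2)), [149, 259, 15, 15, 182]) [0.50089418 0.36184266 0.066     ]
green ((np.float64(365.9), np.float64(328.7)), [356, 319, 21, 21, 343]) [ 0.36342099 -0.1330851   0.066     ]
blue ((np.float64(109.7), np.float64(26.4)), [16, 0, 161, 61, 7356]) [1.12428492 0.52916973 0.04      ]
blue ((np.float64(460.5), np.float64(13.9)), [408, 0, 106, 35, 2687]) [ 1.16911252 -0.37699385  0.04      ]
blue ((np.float64(87.2), np.float64(123.1)), [11, 78, 142, 85, 4550]) [0.86156869 0.56543192 0.04      ]
blue ((np.float64(300.5), np.float64(166.5)), [285, 151, 26, 25, 215]) [0.75596354 0.02745094 0.04      ]
blue ((np.float64(192.0), np.float64(171.2)), [186, 166, 13, 12, 116]) [0.74040485 0.29520028 0.04      ]
blue ((np.float64(453.2), np.float64(208.2)), [445, 196, 24, 21, 218]) [ 0.65594189 -0.34638026  0.04      ]
blue ((np.float64(255.2), np.float64(299.4)), [253, 287, 5, 25, 78]) [0.42801553 0.1279867  0.04      ]
blue ((np.float64(279.1), np.float64(299.2)), [260, 287, 42, 25, 771]) [0.42935305 0.07121092 0.04      ]
blue ((np.float64(306.5), np.float64(299.0)), [305, 287, 4, 25, 98]) [0.43081637 0.00615947 0.04      ]
blue ((np.float64(620.7), np.float64(424.4)), [605, 414, 31, 21, 417]) [ 0.1574039  -0.71585997  0.04      ]
knob [ 0.54934989 -0.10924473  0.11      ]
btn [0.50024428 0.35778355 0.066     ]
cell [0.42944861 0.06120676 0.05      ]
```

View pics/top0z.png

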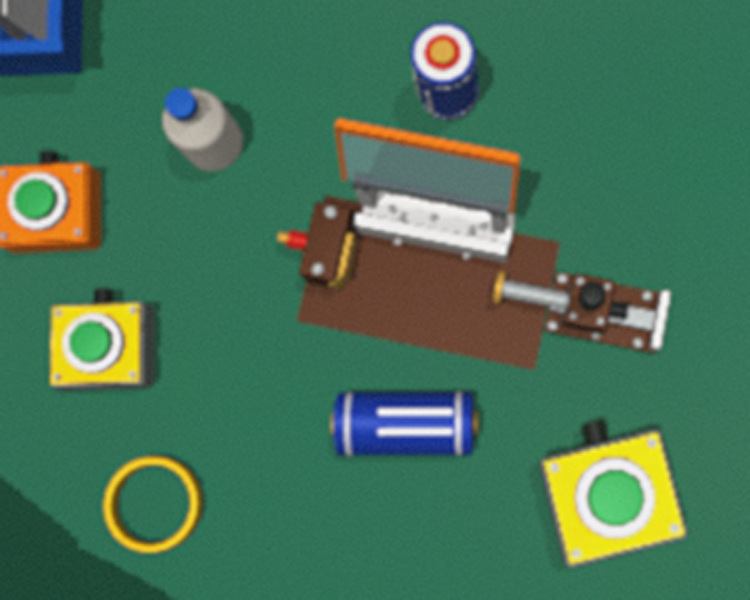

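```bash
python3 - <<'E'
from h import *
K,R,t=cam('wrist'); s=robot.observe()
C=-R.T@t; from scipy.spatial.transform import Rotation as Ro
T=Ro.from_euler('xyz',s['tcp_rot'],degrees=True).as_matrix()
print('cam in tool',T.T@(C-s['tool_pos']),'\n axes in tool',(T.T@R.T).round(3))
for yaw in (0,90,-90,80,-100,180):
  for p in ([.45,.03,.36],[.5,-.0,.36],[.5,.2,.3],[.42,-.02,.08]):
    q=robot.ik(p,[180,0,yaw]); print(yaw,p,None if q is None else np.round(q,1))
E
```

```text
cam in tool [ 0.07198297  0.00076727 -0.0701338 ] 
 axes in tool [[-0.    -0.96  -0.281]
 [ 1.    -0.     0.   ]
 [-0.    -0.281  0.96 ]]
0 [0.45, 0.03, 0.36] [-12.9 -18.8 -11.6  97.2   0.  167.1]
0 [0.5, -0.0, 0.36] [-15.  -10.3  -4.4  95.9   0.  165. ]
0 [0.5, 0.2, 0.3] [   7.9   -4.8   -5.7   89.1    0.  -172.1]
0 [0.42, -0.02, 0.08] [-20.7 -22.5 -43.9  68.6   0.  159.3]
90 [0.45, 0.03, 0.36] [-12.9 -18.8 -11.6  97.2   0.   77.1]
90 [0.5, -0.0, 0.36] [-15.  -10.3  -4.4  95.9   0.   75. ]
90 [0.5, 0.2, 0.3] [ 7.9 -4.8 -5.7 89.1  0.  97.9]
90 [0.42, -0.02, 0.08] [-20.7 -22.5 -43.9  68.6   0.   69.3]
-90 [0.45, 0.03, 0.36] [ -12.9  -18.8  -11.6   97.2    0.  -102.9]
-90 [0.5, -0.0, 0.36] [ -15.   -10.3   -4.4   95.9    0.  -105. ]
-90 [0.5, 0.2, 0.3] [  7.9  -4.8  -5.7  89.1   0.  -82.1]
-90 [0.42, -0.02, 0.08] [ -20.7  -22.5  -43.9   68.6    0.  -110.7]
80 [0.45, 0.03, 0.36] [-12.9 -18.8 -11.6  97.2   0.   87.1]
80 [0.5, -0.0, 0.36] [-15.  -10.3  -4.4  95.9   0.   85. ]
80 [0.5, 0.2, 0.3] [  7.9  -4.8  -5.7  89.1   0.  107.9]
80 [0.42, -0.02, 0.08] [-20.7 -22.5 -43.9  68.6   0.   79.3]
-100 [0.45, 0.03, 0.36] [-12.9 -18.8 -11.6  97.2   0.  -92.9]
-100 [0.5, -0.0, 0.36] [-15.  -10.3  -4.4  95.9   0.  -95. ]
-100 [0.5, 0.2, 0.3] [  7.9  -4.8  -5.7  89.1   0.  -72.1]
-100 [0.42, -0.02, 0.08] [ -20.7  -22.5  -43.9   68.6    0.  -100.7]
180 [0.45, 0.03, 0.36] [-12.9 -18.8 -11.6  97.2   0.  -12.9]
180 [0.5, -0.0, 0.36] [-15.  -10.3  -4.4  95.9   0.  -15. ]
180 [0.5, 0.2, 0.3] [ 7.9 -4.8 -5.7 89.1  0.   7.9]
180 [0.42, -0.02, 0.08] [-20.7 -22.5 -43.9  68.6   0.  -20.7]
```

```bash
python3 - <<'E'
from h import *
import pickle
robot.move_pose([.46,.09,.38],[180,0,0]); robot.pause(.2)
c=cam('wrist'); im=robot.grab_frame('wrist'); cv2.imwrite('pics/w1.png',im); pickle.dump(c,open('w1.pkl','wb'))
print(robot.observe()['time'],robot.observe()['tool_pos'])
for b in blobs(im,(50,130,80),(70,255,255),200)[0]:
    if b[1][4]<6000: print('green',b,onplane(c,b[0],.066))
E
```

```text
2.3417 [0.45995746 0.09038805 0.37992428]
green ((np.float64(56.9), np.float64(167.0)), [36, 148, 43, 39, 1335]) [0.50154939 0.36018673 0.066     ]
green ((np.float64(537.0), np.float64(301.2)), [511, 278, 53, 47, 1886]) [ 0.35591627 -0.14409252  0.066     ]
```

View pics/w1.png

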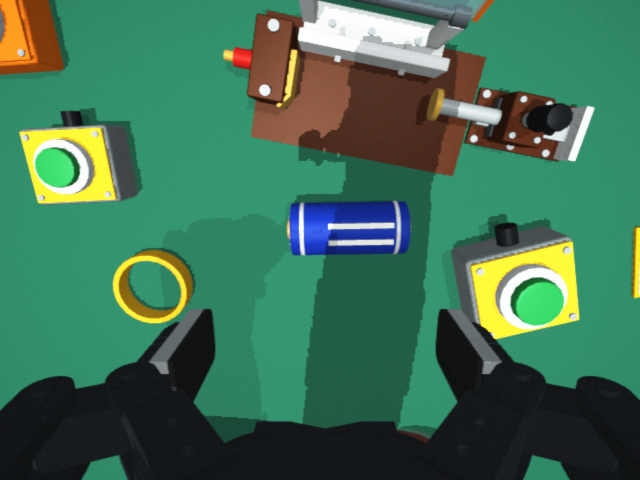

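```bash
python3 - <<'E'
import cv2
im=cv2.imread('pics/w1.png')
a=cv2.resize(im[0:180,230:480],(800,576),interpolation=cv2.INTER_CUBIC); cv2.imwrite('pics/w1a.png',a)
a=cv2.resize(im[60:300,270:600],(800,582),interpolation=cv2.INTER_CUBIC); cv2.imwrite('pics/w1b.png',a)
E
```

```text
(no output)
```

View pics/w1a.png

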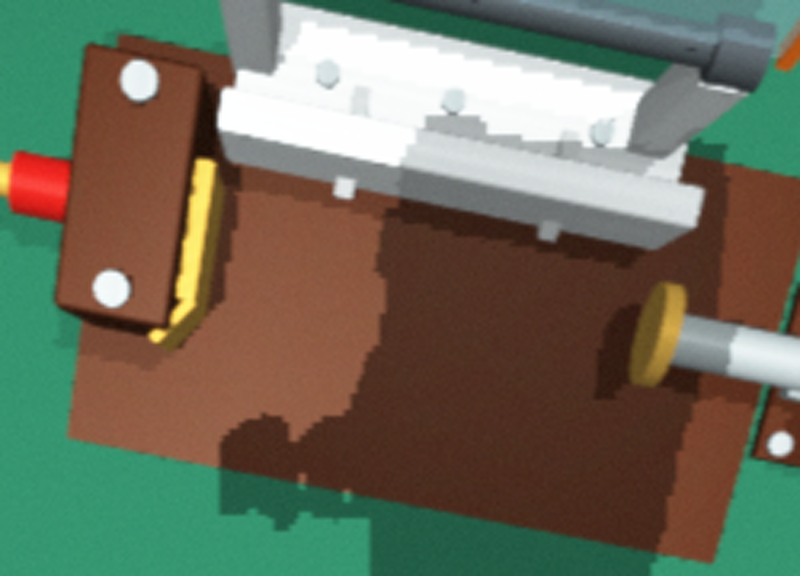

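View pics/w1b.png

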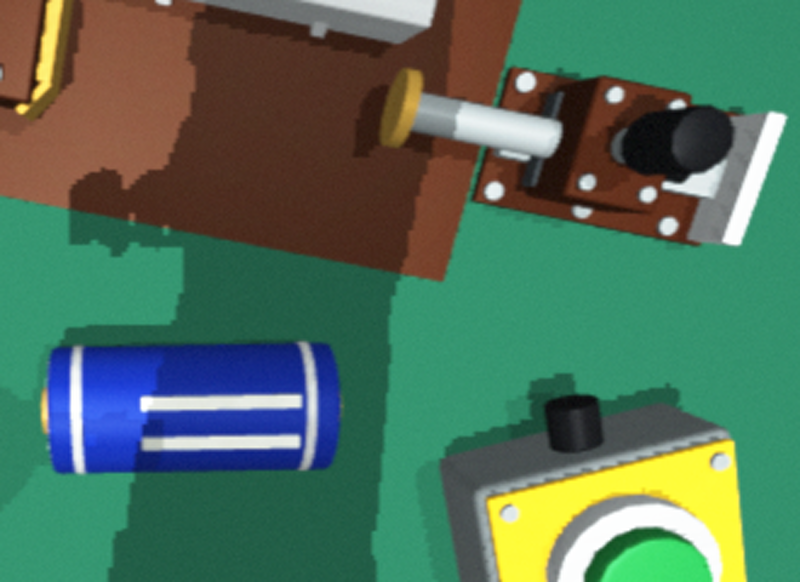

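```bash
cat > m.py <<'E'
from h import *
import pickle
c=pickle.load(open('w1.pkl','rb'))
A=lambda u,v:(230+u/3.2-.3,v/3.2-.3)
B=lambda u,v:(270+u/2.424-.3,60+v/2.424-.3)
tl=onplane(c,A(220,128),.045);tr=onplane(c,A(697,225),.045)
bl=onplane(c,A(230,160),0);br=onplane(c,A(655,247),0)
print('top edge',tl,tr,np.linalg.norm(tl-tr));print('bot edge',bl,br,np.linalg.norm(bl-br))
sh=[onplane(c,A(*p),0) for p in ((70,437),(713,562))]; print('sheet front',sh,np.degrees(np.arctan2(*(sh[0]-sh[1])[:2])))
for a,b in((tl,tr),(bl,br)): print('dir ang from +y toward +x',np.degrees(np.arctan2(*(a-b)[:2])))
knob=onplane(c,B(702,138),.110);print('knob',knob)
kb=onplane(c,B(634,146),.058);print('knob base approx',kb)
bk=[onplane(c,A(*p),.062) for p in((87,46),(203,70),(165,322),(58,303))]; print('block',np.round(bk,4))
for y in (-10,-11,-11.5,-12):
    yaw=np.radians(y); ux=np.array([np.cos(yaw),np.sin(yaw)]);uy=np.array([-np.sin(yaw),np.cos(yaw)])
    m=(tl+tr)[:2]/2; m2=(bl+br)[:2]/2
    for mm in(m,m2):
        o=mm-.030*ux+.004*uy
        k=knob[:2]-o
        print(y,'origin',o.round(4),'knob in fix',(k@ux).round(4),(k@uy).round(4),'block',[((b[:2]-o)@ux).round(3) for b in bk],[((b[:2]-o)@uy).round(3) for b in bk])
# cell
im=cv2.imread('pics/w1.png'); bl_,m=blobs(im,(105,130,50),(130,255,255),100)
sub=np.zeros_like(m); sub[190:265,280:420]=m[190:265,280:420]
cnt=np.vstack(cv2.findContours(sub,cv2.RETR_EXTERNAL,cv2.CHAIN_APPROX_NONE)[0]); r=cv2.minAreaRect(cnt); print(r)
E
python3 m.py
```

```text
top edge [0.62104523 0.11735287 0.045     ] [ 0.5943564  -0.02926663  0.045     ] 0.14902876050889885
bot edge [0.62136813 0.11701974 0.        ] [ 0.59446454 -0.02886996  0.        ] 0.1483496150437539
sheet front [array([0.53144189, 0.17589982, 0.        ]), array([ 0.48743779, -0.05911414,  0.        ])] 10.605285225917141
dir ang from +y toward +x 10.31647325107399
dir ang from +y toward +x 10.448556238083563
knob [ 0.54771244 -0.10890644  0.11      ]
knob base approx [ 0.54718343 -0.11236531  0.058     ]
block [[0.6382 0.1537 0.062 ]
 [0.6321 0.1209 0.062 ]
 [0.5647 0.1338 0.062 ]
 [0.57   0.1658 0.062 ]]
-10 origin [0.5789 0.0532] knob in fix -0.0025 -0.165 block [np.float64(0.041), np.float64(0.041), np.float64(-0.028), np.float64(-0.028)] [np.float64(0.109), np.float64(0.076), np.float64(0.077), np.float64(0.109)]
-10 origin [0.5791 0.0532] knob in fix -0.0027 -0.1651 block [np.float64(0.041), np.float64(0.041), np.float64(-0.028), np.float64(-0.028)] [np.float64(0.109), np.float64(0.076), np.float64(0.077), np.float64(0.109)]
-11 origin [0.579  0.0537] knob in fix 0.0003 -0.
[... 644 characters left out ...]
-0.1659 block [np.float64(0.038), np.float64(0.038), np.float64(-0.03), np.float64(-0.031)] [np.float64(0.109), np.float64(0.076), np.float64(0.075), np.float64(0.108)]
-12 origin [0.5792 0.0542] knob in fix 0.0031 -0.1661 block [np.float64(0.037), np.float64(0.038), np.float64(-0.031), np.float64(-0.032)] [np.float64(0.11), np.float64(0.076), np.float64(0.075), np.float64(0.107)]
-12 origin [0.5794 0.0542] knob in fix 0.0029 -0.1662 block [np.float64(0.037), np.float64(0.038), np.float64(-0.031), np.float64(-0.032)] [np.float64(0.11), np.float64(0.076), np.float64(0.075), np.float64(0.107)]
((349.8943176269531, 227.76451110839844), (52.12810134887695, 120.28779602050781), 89.02897644042969)
```

```bash
cat >> h.py <<'E'
YAW=-10.5; O=np.array([.5788,.0535])
_y=np.radians(YAW); UX=np.array([np.cos(_y),np.sin(_y)]); UY=np.array([-np.sin(_y),np.cos(_y)])
def F(x,y,z): p=O+x*UX+y*UY; return [p[0],p[1],z]
def toF(P): d=np.array(P[:2])-O; return np.array([d@UX,d@UY])
RPY=[180,0,180+YAW]
E
python3 - <<'E'
from h import *
import pickle
c=pickle.load(open('w1.pkl','rb'))
P=onplane(c,(349.9,227.8),.032); print('cell',P,toF(P))
for e in ((290,228),(410,226.5)): print(toF(onplane(c,e,.03)))
t=cam('top'); s=cam('side'); it=cv2.imread('pics/top0.png'); si=cv2.imread('pics/side0.png')
for th in (1.3,1.4,1.5,1.57,1.65,1.75,1.85):
    p=F(.064-.104*np.cos(th),.002,.09+.104*np.sin(th)); print(th,np.round(p,3),proj(t,p).round(1),proj(s,p).round(1))
for n,im in(('top',it),('side',si)):
    print(n,[b for b in blobs(im,(5,170,120),(20,255,255),25)[0]])
print('spare_a top',onplane(t,(297,152),.138), 'bottle',onplane(t,(192,171),.15),'spare b',onplane(t,(466,195),.138))
for p,r in ((F(-.22,-.02,.078),RPY),(F(-.21,-.02,.078),RPY),(F(0,-.165,.145),RPY),(F(0,-.215,.145),RPY),(F(.1,0,.24),RPY),(F(.1,0,.30),RPY),([.5012,.361,.13],RPY)):
    q=robot.ik(p,r); print(np.round(p,3),None if q is None else np.round(q,1))
E
```

```text
cell [0.43126343 0.06303175 0.032     ] [-0.14680308 -0.01751426]
[-0.16007925  0.04975356]
[-0.133119   -0.08510868]
1.3 [0.615 0.049 0.19 ] [286.2 209.8] [321.8 185.6]
1.4 [0.625 0.047 0.192] [287.1 205. ] [325.5 183.7]
1.5 [0.635 0.045 0.194] [288.  200.4] [329.2 182.1]
1.57 [0.642 0.044 0.194] [288.7 197.1] [331.8 181.2]
1.65 [0.65  0.042 0.194] [289.5 193.5] [334.7 180.3]
1.75 [0.66  0.04  0.192] [290.5 189.1] [338.4 179.5]
1.85 [0.67  0.039 0.19 ] [291.6 185. ] [341.9 179.1]
top [((np.float64(296.6), np.float64(150.1)), [291, 145, 12, 11, 56]), ((np.float64(292.0), np.float64(187.4)), [254, 178, 74, 36, 367]), ((np.float64(467.0), np.float64(194.1)), [462, 189, 11, 11, 60]), ((np.float64(138.9), np.float64(213.3)), [119, 195, 38, 35, 694])]
side [((np.float64(252.3), np.float64(167.7)), [233, 153, 38, 29, 606]), ((np.float64(343.4), np.float64(188.8)), [324, 162, 34, 70, 303]), ((np.float64(186.1), np.float64(220.0)), [173, 215, 29, 16, 144]), ((np.float64(188.9), np.float64(236.0)), [172, 225, 32, 17, 169]), ((np.float64(570.4), np.float64(305.6)), [548, 290, 43, 36, 499])]
spare_a top [0.76181575 0.03136079 0.138     ] bottle [0.71007132 0.268077   0.15      ] spare b [ 0.66556265 -0.35398737  0.138     ]
[0.359 0.074 0.078] [ -9.1 -35.5 -53.1  72.4   0.    1.4]
[0.369 0.072 0.078] [ -9.1 -33.1 -51.5  71.5   0.    1.4]
[ 0.549 -0.109  0.145] [-24.6   0.8 -16.3  72.8   0.  -14.1]
[ 0.54  -0.158  0.145] [-29.6   1.3 -15.8  72.8   0.  -19.1]
[0.677 0.035 0.24 ] [-8.  19.6 14.4 84.8  0.   2.5]
[0.677 0.035 0.3  ] [-8.  20.1 21.3 91.2  0.   2.5]
[0.501 0.361 0.13 ] [23.7 11.4 -6.7 71.9  0.  34.2]
```

Small-yellow-button check: pixel (57,167) in the wrist view, at world (0.501,0.360), agreeing with the top view; it is the smaller of the two yellow-topped boxes, and the orange one sits at the image corner. The guard leans at about 1.8 rad. Next I draw the slide back.

```bash
python3 - <<'E'
from h import *
robot.move_pose(F(0,-.1655,.22),RPY)
print(robot.line_to(F(0,-.1655,.145),vel=.15,guard=15))
robot.set_gripper(.018); s=robot.observe(); print('w',s['gripper_width'],toF(s['tool_pos']),s['ft_force'])
print(robot.line_to(F(0,-.1655-.049,.145),vel=.06,guard=20))
s=robot.observe(); print(s['time'],toF(s['tool_pos']),s['ft_force'],s['gripper_width'])
robot.pause(.2)
c=cam('wrist'); cv2.imwrite('pics/w2.png',robot.grab_frame('wrist'));cv2.imwrite('pics/s2.png',robot.grab_frame('side'))
E
```

```text
False
w 0.022991951571619474 [ 0.00021987 -0.16566352] [-1.26471214 -0.06407095  4.99240882]
True
7.1417 [ 7.16247599e-05 -2.11503170e-01] [0.83278808 3.34673887 4.97469449] 0.02266147345829798
```

View pics/s2.png

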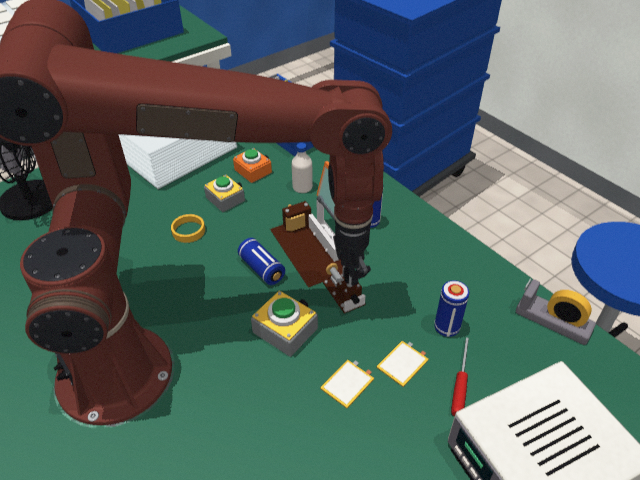

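The slide hit its rear stop at y=-0.2115, i.e. carriage about 0.055. Now I roll the cell.

```bash
python3 - <<'E'
from h import *
robot.set_gripper(.085)
robot.line_to(F(0,-.2115,.21),vel=.2)
robot.move_pose(F(-.215,-.018,.16),RPY)
print(robot.line_to(F(-.215,-.018,.079),vel=.15,guard=15))
print(robot.line_to(F(-.10,-.018,.079),vel=.06,guard=12))
s=robot.observe(); print(s['time'],toF(s['tool_pos']),s['ft_force'],s['gripper_width'])
cv2.imwrite('pics/s3.png',robot.grab_frame('side')); cv2.imwrite('pics/t3.png',robot.grab_frame('top'))
E
```

```text
False
False
12.425 [-0.10018547 -0.01797601] [ 0.44409798 -0.45965939 -0.12878328] 0.08502808429779689
```

View pics/s3.png

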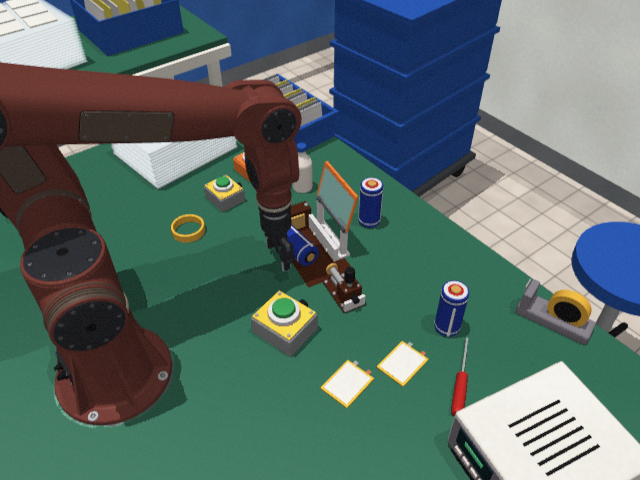

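View pics/t3.png

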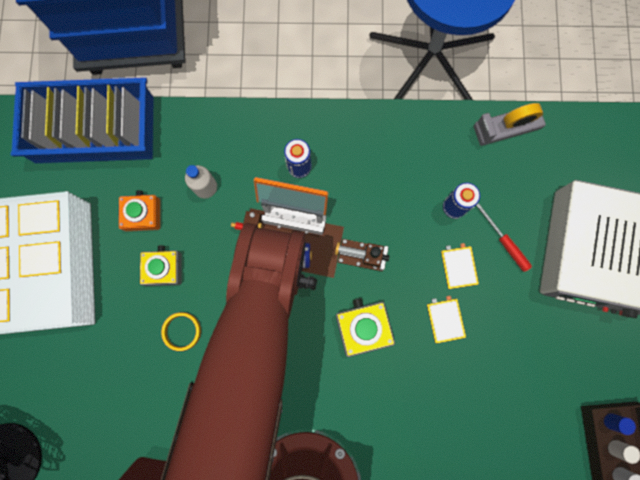

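```bash
python3 - <<'E'
from h import *
import cv2
im=cv2.imread('pics/s3.png'); cv2.imwrite('pics/s3z.png',cv2.resize(im[180:320,220:400],(771,600),interpolation=cv2.INTER_CUBIC))
print(toF(onplane(cam('side'),(313,257),.03)),toF(onplane(cam('top'),(310,258),.03)))
E
```

```text
[-0.02511115 -0.06761365] [-0.03809662 -0.06147565]
```

View pics/s3z.png

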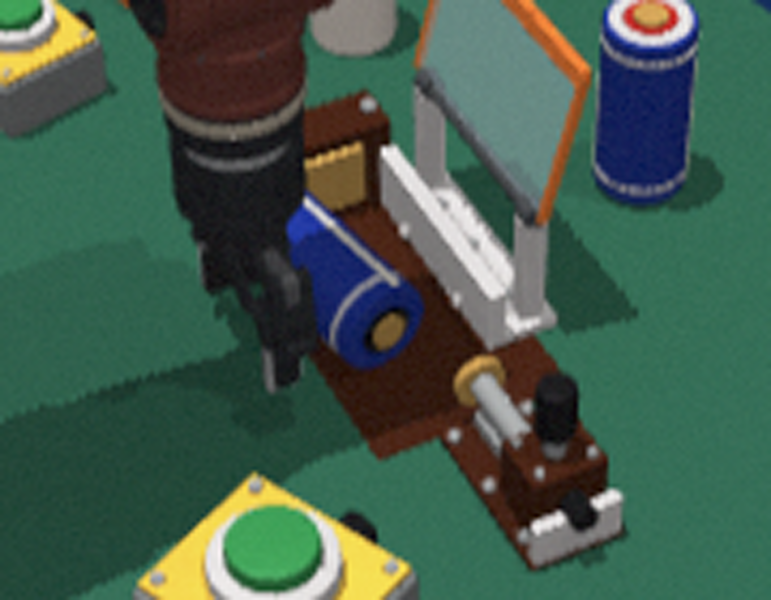

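```bash
python3 - <<'E'
from h import *
import pickle
robot.line_to(F(-.215,-.018,.30),vel=.3); robot.move_pose([.44,.05,.36],[180,0,0]); robot.pause(.2)
c=cam('wrist'); im=robot.grab_frame('wrist'); cv2.imwrite('pics/w4.png',im); pickle.dump(c,open('w4.pkl','wb'))
print(robot.observe()['time'])
E
```

```text
16.2417
```

View pics/w4.png

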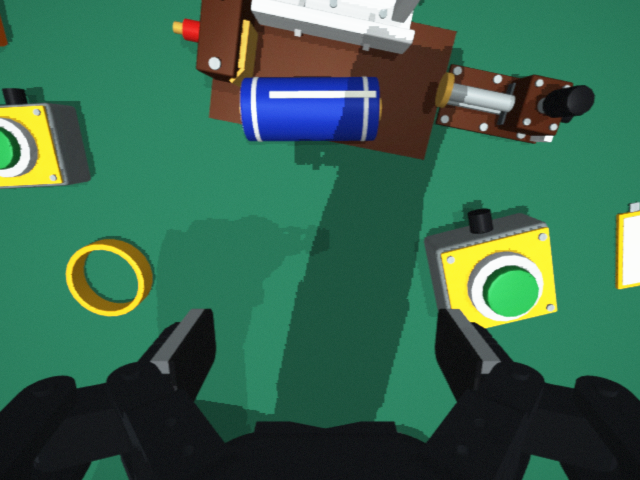

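```bash
python3 - <<'E'
from h import *
import pickle
c=pickle.load(open('w4.pkl','rb')); im=cv2.imread('pics/w4.png')
_,m=blobs(im,(105,130,50),(130,255,255),100)
sub=np.zeros_like(m); sub[60:160,225:395]=m[60:160,225:395]
cnt=np.vstack(cv2.findContours(sub,cv2.RETR_EXTERNAL,cv2.CHAIN_APPROX_NONE)[0]); r=cv2.minAreaRect(cnt); print(r)
P=onplane(c,r[0],.034); print(toF(P))
b=cv2.boxPoints(r); print(b, [toF(onplane(c,p,.034)).round(4) for p in b])
E
python3 - <<'E'
import cv2
im=cv2.imread('pics/w4.png'); cv2.imwrite('pics/w4z.png',cv2.resize(im[0:180,190:430],(800,600),interpolation=cv2.INTER_CUBIC))
E
```

```text
((309.5, 108.49998474121094), (138.99996948242188, 62.99999237060547), -0.0)
[-0.04251832  0.00522265]
[[240.00002  139.99998 ]
 [240.00002   76.999985]
 [379.        76.999985]
 [379.       139.99998 ]] [array([-0.085 ,  0.0693]), array([-0.0265,  0.0764]), array([-0.0019, -0.0561]), array([-0.0593, -0.0692])]
```

View pics/w4z.png

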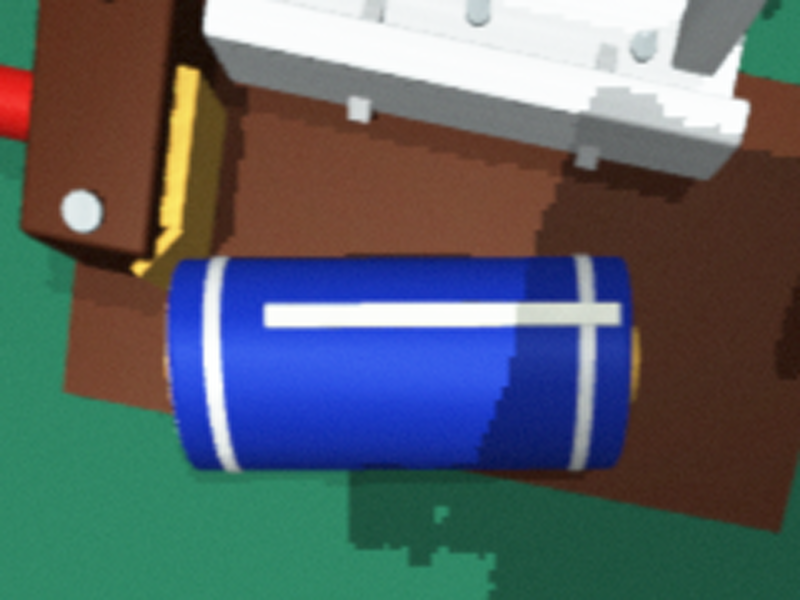

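The cell rolled about 104 mm (different stripes now on top), but it ran ahead still 0.18 rad askew, centred at fixture (-0.042,+0.005), so its left end would meet the contact lip. I'll slide it axially about 28 mm toward -y with the closed fingertips, then roll it to the bar.

```bash
python3 - <<'E'
from h import *
import pickle
robot.set_gripper(0)
R=[180,0,180]
robot.move_pose([.536,.172,.2],R)
print(robot.line_to([.536,.172,.086],vel=.15,guard=12))
print(robot.line_to([.537,.1215,.086],vel=.035,guard=12)); s=robot.observe(); print(s['tool_pos'],s['ft_force'],s['time'])
robot.line_to([.536,.165,.086],vel=.1)
robot.line_to([.50,.165,.25],vel=.25)
robot.move_pose([.44,.05,.36],[180,0,180+YAW])
robot.pause(.1);cv2.imwrite('pics/s5.png',robot.grab_frame('side'))
c=cam('wrist'); im=robot.grab_frame('wrist'); cv2.imwrite('pics/w5.png',im); pickle.dump(c,open('w5.pkl','wb'))
print(robot.observe()['time'])
E
```

```text
False
False
[0.53701391 0.12154677 0.08602391] [0.90578734 3.51139658 1.39884029] 21.95
24.275
```

View pics/w5.png

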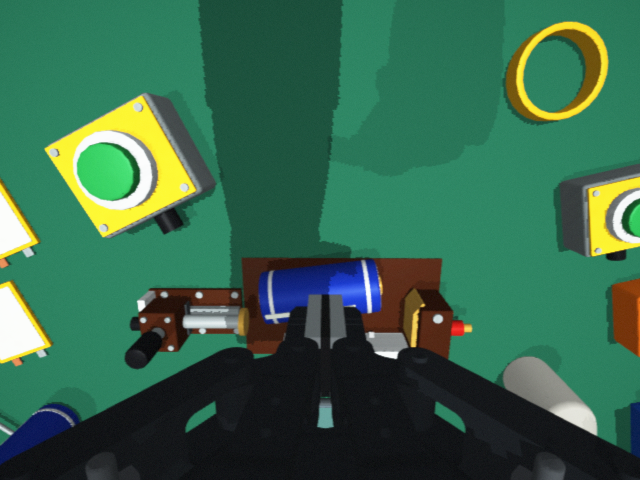

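View pics/s5.png

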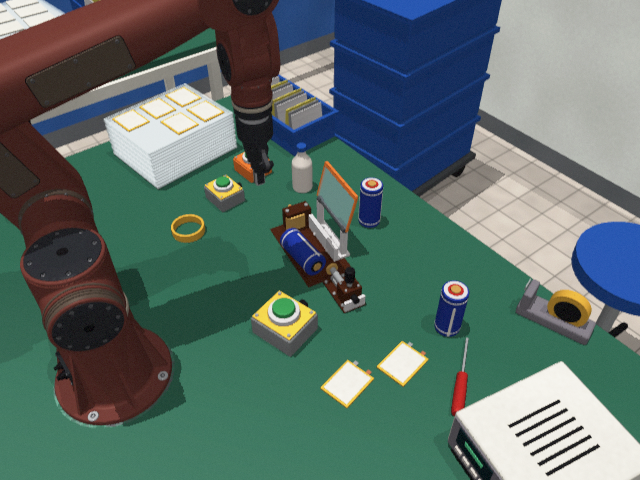

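```bash
python3 - <<'E'
from h import *
import pickle
c=pickle.load(open('w5.pkl','rb')); im=cv2.imread('pics/w5.png')
z=cv2.resize(im[240:360,130:460],(800,291),interpolation=cv2.INTER_CUBIC); cv2.imwrite('pics/w5z.png',z)
for p in((258,272),(378,258)): print('rear edge',toF(onplane(c,p,.035)))
for p in((379,284),(264,310)): print('end',toF(onplane(c,p,.03)))
print('disc',toF(onplane(c,(247,320),.03)))
E
```

```text
rear edge [-0.06374431 -0.1011797 ]
rear edge [-0.08028681  0.03151726]
end [-0.04763388  0.03466889]
end [-0.01509873 -0.09740705]
disc [-0.0022641  -0.11784591]
```

View pics/w5z.png

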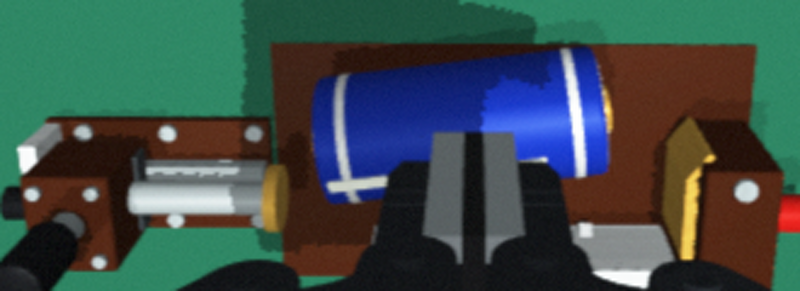

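```bash
python3 - <<'E'
from h import *
import pickle
robot.move_pose(F(-.13,-.032,.16),RPY)
robot.set_gripper(.085)
print(robot.line_to(F(-.12,-.032,.079),vel=.15,guard=12))
print(robot.line_to(F(-.036,-.032,.079),vel=.027,guard=7)); s=robot.observe(); print(toF(s['tool_pos']),s['ft_force'],s['time'])
robot.pause(.25); print(robot.observe()['ft_force'])
cv2.imwrite('pics/s6.png',robot.grab_frame('side'))
E
python3 - <<'E'
import cv2
im=cv2.imread('pics/s6.png'); cv2.imwrite('pics/s6z.png',cv2.resize(im[160:320,200:400],(750,600),interpolation=cv2.INTER_CUBIC))
E
```

```text
False
True
[-0.04170423 -0.03176131] [-0.71678448  0.57791083 -0.63919905] 29.1417
[-0.40450589 -0.3044047  -0.32185375]
```

View pics/s6z.png

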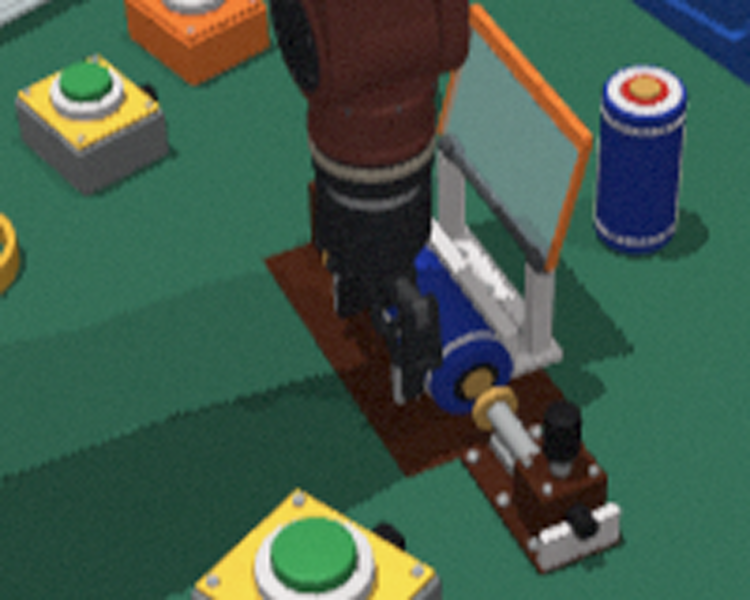

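```bash
python3 - <<'E'
from h import *
import pickle
robot.line_to(F(-.08,-.032,.079),vel=.08)
robot.line_to(F(-.10,-.08,.24),vel=.25)
robot.move_pose(F(-.05,-.2,.27),RPY)
robot.pause(.15)
c=cam('wrist'); im=robot.grab_frame('wrist'); cv2.imwrite('pics/w7.png',im); pickle.dump(c,open('w7.pkl','wb'))
cv2.imwrite('pics/t7.png',robot.grab_frame('top'))
print(robot.observe()['time'])
E
```

```text
31.725
```

View pics/w7.png

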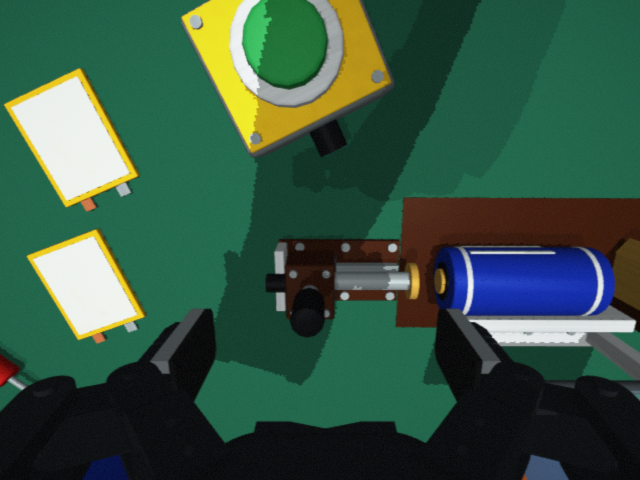

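The cell (522,281) lies parallel along the bar, its stub (438,280) about 15 mm ahead of the disc (414,281). Now I push the slide home.

```bash
python3 - <<'E'
from h import *
import pickle
robot.move_pose(F(0,-.211,.20),RPY)
print(robot.line_to(F(0,-.211,.145),vel=.12,guard=15))
robot.set_gripper(.018); s=robot.observe(); print('w',s['gripper_width'],s['ft_force'])
print(robot.line_to(F(0,-.1585,.145),vel=.05,guard=22))
s=robot.observe(); print(s['time'],toF(s['tool_pos']),s['ft_force'],s['gripper_width'])
robot.pause(.15); cv2.imwrite('pics/s8.png',robot.grab_frame('side')); print(robot.observe()['ft_force'])
E
python3 - <<'E'
import cv2
im=cv2.imread('pics/s8.png'); cv2.imwrite('pics/s8z.png',cv2.resize(im[160:320,200:400],(750,600),interpolation=cv2.INTER_CUBIC))
E
```

```text
False
w 0.02266146286981487 [-0.96310534  0.50060201  4.68275208]
False
34.5667 [ 0.00025836 -0.15994727] [-2.51242035 -8.76289757  4.21448992] 0.022453304038478786
[-3.34308812 -9.69787001  4.26161905]
```

View pics/s8z.png

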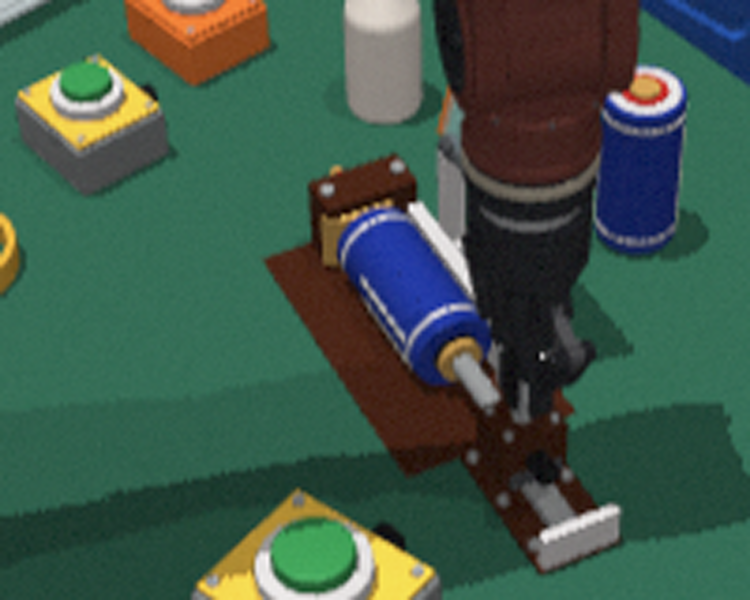

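```bash
python3 - <<'E'
from h import *
import pickle
robot.set_gripper(.06)
robot.line_to(F(0,-.16,.2),vel=.2)
robot.line_to(F(-.05,-.2,.27),vel=.3)
robot.pause(.1)
c=cam('wrist'); im=robot.grab_frame('wrist'); cv2.imwrite('pics/w9.png',im); pickle.dump(c,open('w9.pkl','wb'))
print(robot.observe()['time'])
E
```

```text
36.2583
```

View pics/w9.png

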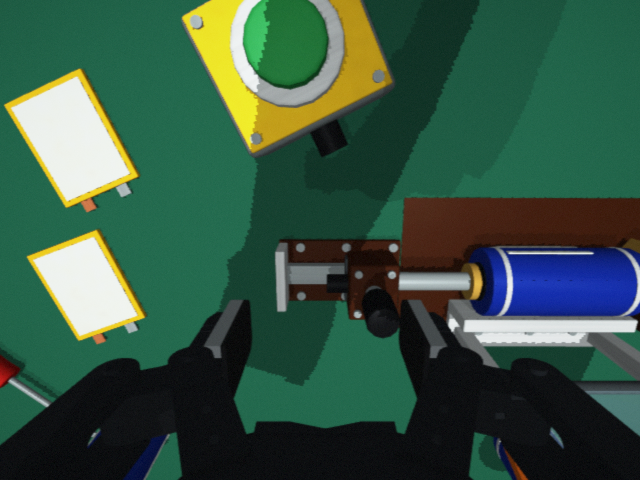

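```bash
python3 - <<'E'
from h import *
import pickle
c=pickle.load(open('w9.pkl','rb')); print('knob',toF(onplane(c,(383,321),.11)))
robot.line_to(F(-.03,-.15,.33),vel=.3)
robot.set_gripper(0)
robot.move_pose(F(.14,.0,.31),RPY)
print(robot.line_to(F(.14,0,.238),vel=.15,guard=12))
TR=robot.tip_reach
for th in (1.8,1.5,1.25,1.0,.8,.6,.4,.25,.12):
    r=.09-.013*th/1.8
    x=.064-r*np.cos(th)+.003*np.sin(th)+.011; z=.09+r*np.sin(th)+.002*np.cos(th)
    h=robot.line_to(F(x,0,z+TR),vel=.09,guard=15)
    s=robot.observe()
    if h: print('hit',th,s['ft_force']); break
print(s['time'],toF(s['tool_pos']),s['tool_pos'],s['ft_force'])
cv2.imwrite('pics/s10.png',robot.grab_frame('side'))
E
python3 - <<'E'
import cv2
im=cv2.imread('pics/s10.png'); cv2.imwrite('pics/s10z.png',cv2.resize(im[140:320,200:425],(750,600),interpolation=cv2.INTER_CUBIC))
E
```

```text
knob [-0.00333583 -0.15956238]
False
42.225 [-1.33633958e-02 -2.07658455e-06] [0.56566    0.05593324 0.17502577] [0.03249162 0.6454303  0.18277748]
```

View pics/s10z.png

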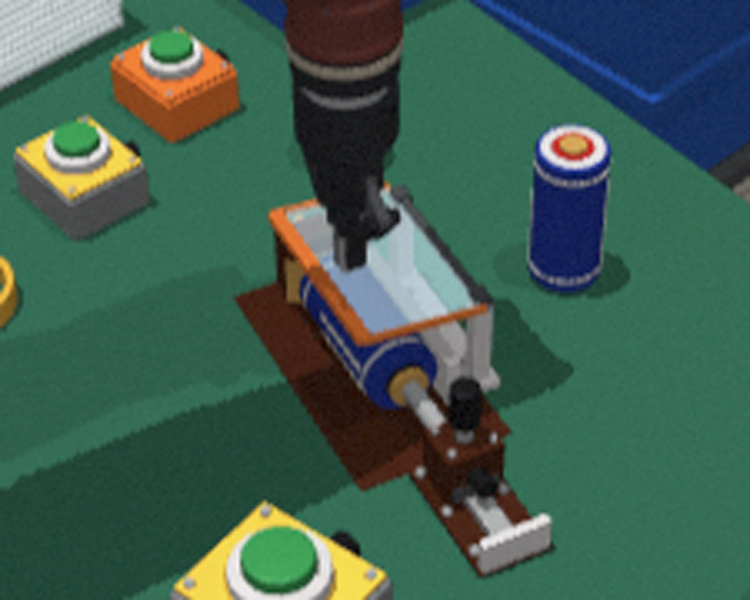

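```bash
python3 - <<'E'
from h import *
print(robot.line_to(F(-.016,0,.158),vel=.04,guard=10))
s=robot.observe(); print(s['time'],s['tool_pos'],s['ft_force'])
robot.pause(.15)
s=robot.observe(); print(s['tool_pos'],s['ft_force'])
robot.line_to(F(-.016,0,.23),vel=.2)
cv2.imwrite('pics/s11.png',robot.grab_frame('side'))
E
python3 - <<'E'
import cv2
im=cv2.imread('pics/s11.png'); cv2.imwrite('pics/s11z.png',cv2.resize(im[140:320,200:425],(750,600),interpolation=cv2.INTER_CUBIC))
E
```

```text
True
42.6333 [0.56468321 0.05613607 0.16460609] [-0.3695017  -0.13168711  8.12607835]
[0.5647078  0.05616009 0.16460282] [-1.63682716 -0.27797447  7.1382352 ]
```

View pics/s11z.png

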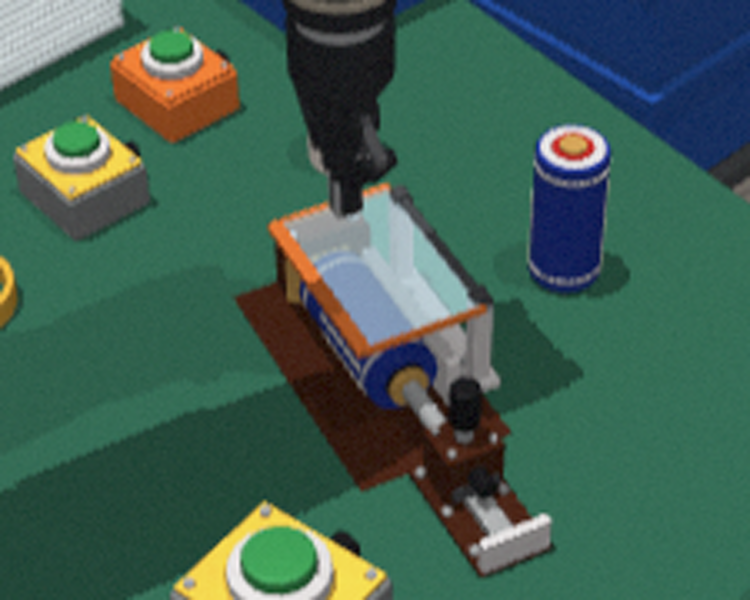

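The contact stop came at tip z=0.092 with 8 N, which is exactly the shut height. Now the button.

```bash
python3 - <<'E'
from h import *
robot.move_pose([.5012,.3605,.19],RPY)
robot.line_to([.5012,.3605,.146],vel=.15,guard=15)
print(robot.line_to([.5012,.3605,.066-.0075+robot.tip_reach],vel=.03,guard=18))
s=robot.observe(); print(s['time'],s['tool_pos'],s['tool_pos'][2]-robot.tip_reach,s['ft_force'])
robot.pause(.25); s=robot.observe(); print(s['tool_pos'][2]-robot.tip_reach,s['ft_force'])
cv2.imwrite('pics/s12.png',robot.grab_frame('side'))
robot.line_to([.5012,.3605,.23],vel=.2)
robot.move_pose([.45,.25,.36],[180,0,0]); robot.pause(.1)
cv2.imwrite('pics/s13.png',robot.grab_frame('side')); cv2.imwrite('pics/w13.png',robot.grab_frame('wrist')); print(robot.observe()['time'])
E
python3 - <<'E'
import cv2,numpy as np
f=lambda n:cv2.resize(cv2.imread(f'pics/{n}.png')[140:320,160:420],(780,540),interpolation=cv2.INTER_CUBIC)
cv2.imwrite('pics/s12z.png',f('s12'));cv2.imwrite('pics/s13z.png',f('s13'))
E
```

```text
True
45.375 [0.50225042 0.36084349 0.13662857] 0.06402856505155105 [-1.27737345 -0.35058039  7.87395115]
0.06399345444846574 [-3.03647888 -1.14623213  9.79669711]
49.425
```

View pics/s12z.png

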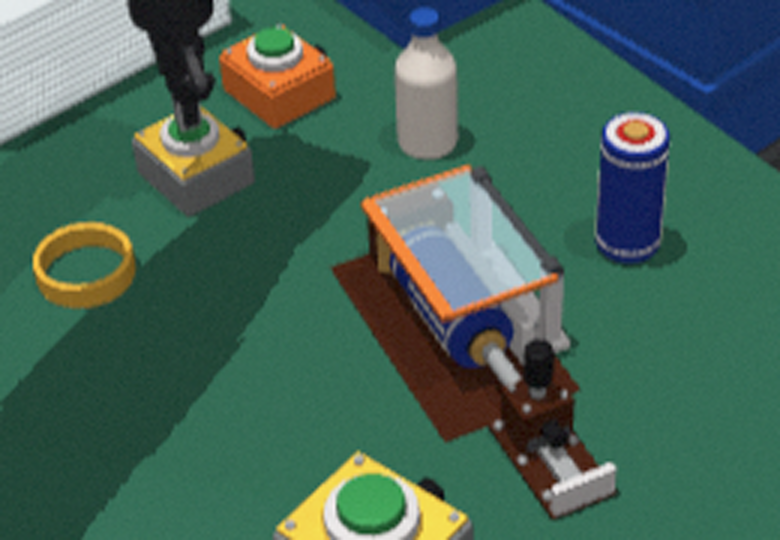

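View pics/s13z.png

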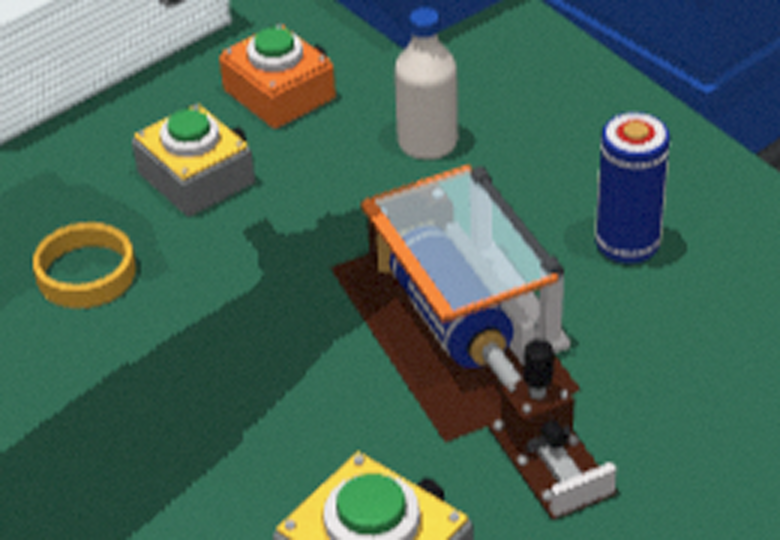

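View pics/w13.png

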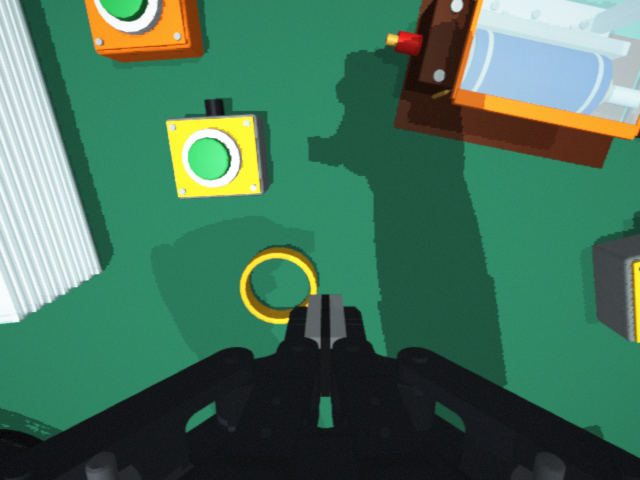

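The press stopped at tip z=0.064 with about 10 N, so I can't be sure the button travelled 4 mm. I'll re-measure the button and press again.

```bash
python3 - <<'E'
from h import *
c=cam('wrist'); im=cv2.imread('pics/w13.png')
cv2.imwrite('pics/w13z.png',cv2.resize(im[90:210,150:290],(700,600),interpolation=cv2.INTER_CUBIC))
for b in blobs(im,(50,150,90),(70,255,255),200)[0]:
    if b[1][4]<4000: print(b,onplane(c,b[0],.066),[onplane(c,(b[1][0]+a,b[0][1]),.066)[1] for a in (0,b[1][2])],[onplane(c,(b[0][0],b[1][1]+a),.066)[0] for a in (0,b[1][3])])
i2=cv2.imread('pics/s12.png'); cv2.imwrite('pics/s12y.png',cv2.resize(i2[150:220,190:260],(600,600),interpolation=cv2.INTER_CUBIC))
E
```

```text
((np.float64(122.1), np.float64(7.3)), [100, 0, 43, 19, 594]) [0.62679661 0.42361296 0.066     ] [np.float64(0.44241683831282685), np.float64(0.4058301682892351)] [np.float64(0.6322291920267922), np.float64(0.6179807225540526)]
((np.float64(206.3), np.float64(157.8)), [189, 138, 41, 42, 1037]) [0.50198331 0.3629987  0.066     ] [np.float64(0.3793225510003481), np.float64(0.3406360483486991)] [np.float64(0.5199342738353518), np.float64(0.481234295980862)]
```

View pics/w13z.png

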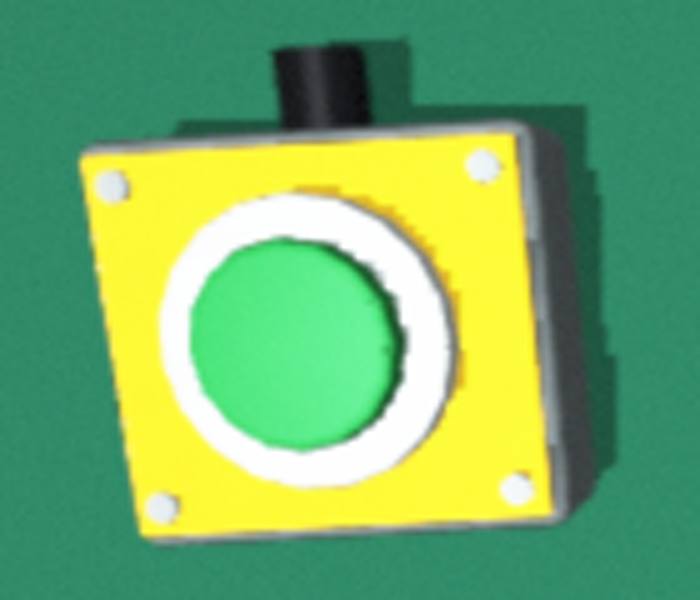

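View pics/s12y.png

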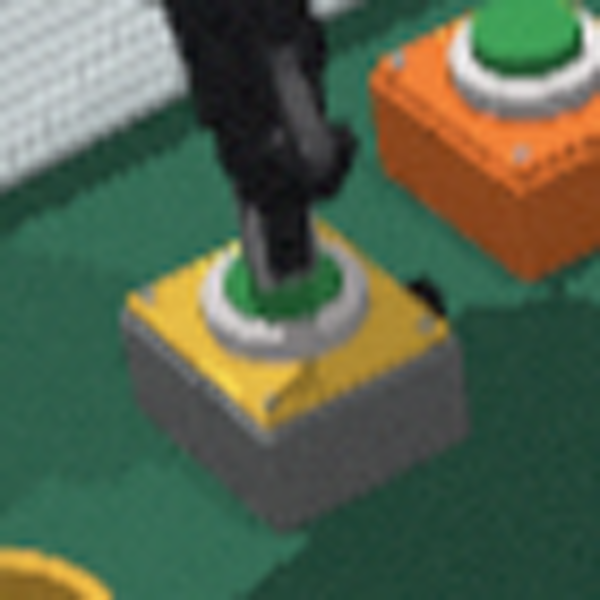

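```bash
python3 - <<'E'
from h import *
robot.move_pose([.5008,.3602,.17],RPY)
robot.line_to([.5008,.3602,.142],vel=.1)
for z in (.0645,.0625,.0605,.0595):
    h=robot.line_to([.5008,.3602,z+robot.tip_reach],vel=.02,guard=35)
    s=robot.observe(); print(z,h,s['time'],s['tool_pos'].round(4),s['ft_force'].round(1))
    if h or s['ft_force'][2]>28: break
robot.pause(.2); s=robot.observe(); print(s['tool_pos'][2]-robot.tip_reach,s['ft_force'])
cv2.imwrite('pics/s14.png',robot.grab_frame('side'))
robot.line_to([.5008,.3602,.2],vel=.2)
cv2.imwrite('pics/s15.png',robot.grab_frame('side'));print(robot.observe()['time'])
a=[cv2.resize(cv2.imread(f'pics/s{n}.png')[150:220,190:260],(400,400),interpolation=cv2.INTER_CUBIC) for n in (14,15)]
cv2.imwrite('pics/s1415.png',np.hstack(a))
E
```

```text
0.0645 False 53.175 [0.5011 0.3603 0.1376] [-1.1 -0.2  3.9]
0.0625 False 53.425 [0.5012 0.3604 0.1366] [-3.4 -1.5 11.7]
0.0605 False 53.675 [0.5012 0.3605 0.1363] [-8.9 -5.4 25.1]
0.0595 False 53.925 [0.5012 0.3605 0.1362] [-12.2  -6.6  32. ]
0.06359827326171735 [-11.58189979  -6.96499869  32.52245945]
54.7167
```

View pics/s1415.png

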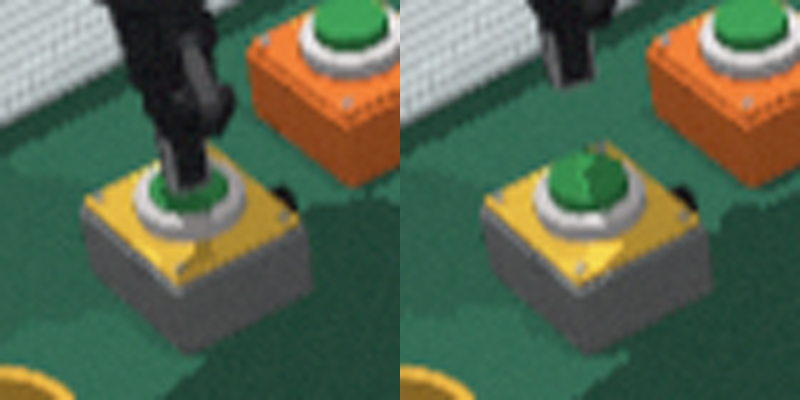

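```bash
python3 - <<'E'
from h import *
robot.move_pose([.40,.30,.30],RPY)
t=robot.grab_frame('top'); cv2.imwrite('pics/t16.png',t); s=robot.grab_frame('side'); cv2.imwrite('pics/s16.png',s)
print(robot.observe()['time'])
for th in(0,.06,.12): print(th,[(proj(cam(n),F(.064-.104*np.cos(th),y,.09+.104*np.sin(th))).round(1)).tolist() for n in('side','top') for y in (-.078,.082)])
S=s.copy();T=t.copy()
for im,n in((S,'side'),(T,'top')):
    for y in (-.078,.082): cv2.circle(im,tuple(int(round(v)) for v in proj(cam(n),F(-.04,y,.09))),1,(255,0,255),-1)
a=cv2.resize(S[180:300,240:400],(400,300),interpolation=cv2.INTER_NEAREST); b=cv2.resize(T[170:290,220:380],(400,300),interpolation=cv2.INTER_NEAREST)
cv2.imwrite('pics/chk.png',cv2.resize(np.hstack([a,b]),None,fx=1,fy=1))
E
```

```text
55.4833
0 [[309.2, 244.7], [282.1, 206.7], [316.1, 257.0], [248.7, 243.5]]
0.06 [[309.3, 242.8], [282.1, 204.9], [316.1, 256.6], [248.4, 243.1]]
0.12 [[309.4, 241.0], [282.2, 203.0], [316.1, 256.0], [248.1, 242.4]]
```

View pics/chk.png

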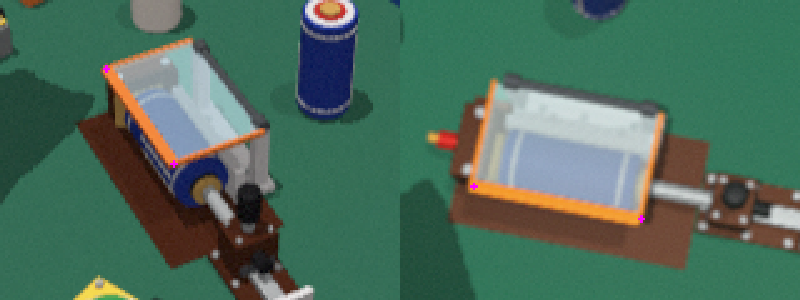

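View pics/t16.png

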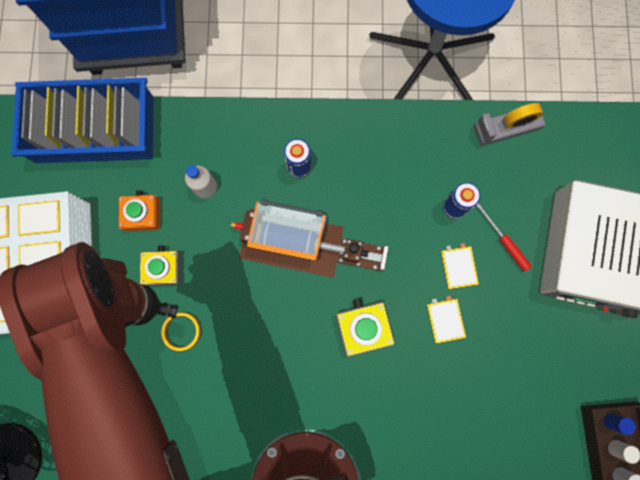

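The strip corners match the projected shut position, the bystanders are in place and the arm is clear. Handing in.

```bash
python3 - <<'E'
from plant import robot
robot.job_done(); print('done')
E
```

```text
the job is handed in; nothing more can be done
done
```

The cell is loaded and held in the fixture, the guard is shut, and the green button on the small yellow-topped box has been pressed. I handed the job in at about 55 s; no verdict is reported.

**What I did**
1. I drew the sliding contact back until it hit its rear stop, at a carriage value of about 0.055.
2. I rolled the cell forward with the open fingers. On the first push it ran ahead still about 0.18 rad askew, roughly 104 mm on. I slid it about 28 mm along its axis to clear the contact lip, then rolled it flush to the stop bar.
3. I pushed the slide home, where it stopped on the cell against the fixed contact.
4. I folded the guard down and pressed the start button.

**What the last checks showed**
- **Cell and carriage:** The cell lay along the bar in the wrist view taken just before the guard was folded. The knob was at fixture y of about -0.160, so the carriage value is about 0.004.
- **Guard:** It took 8 N at the shut height, and its strip corners match the projected shut position in both views.
- **Button:** It was up again after the presses.
- **Other things:** None of the bystanders looks moved in the last top view, and the arm was clear of everything.

**One disagreement:** The button bottomed hard with the fingertips nominally at 64 mm, not the expected 60 mm. The first press stopped there at about 10 N, so I pressed again, to 32 N. In the picture the button was flush with its ring. I take the gap to be the shut fingertips standing about 4 mm lower than nominal, not a short press.

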